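# Release the latched key of the bench switch box

## Robot

A 6-joint arm with a two-finger parallel gripper is mounted at the origin on the work surface. World frame = base frame: x ahead of the robot, y to its left, z up, the work surface at z = 0. Lengths are in mm, angles in rad, forces in N, time in s.
With the tool pointing down it reaches from about 350 to 875 mm from the base axis. Payload 4.2 kg.
Tool frame: the origin (TCP) lies midway between the tips of the shut fingers; the grasp point (between the pads) lies 19 mm behind it; z points along the fingers, y is the direction in which the jaws open and shut (so a half turn about z gives the same grasp; the last joint's range is limited). The gripper opens to 85 mm and grips with 20 to 120 N. Pads are 22 mm wide; open, the fingers measure 114 mm over their backs; the gripper's body (76 mm by 85 mm) begins 54 mm behind the grasp point. The pads swing forward as they close: fully open they stand 13 mm farther back than shut.
Start: joints at [1.604, 0.385, 0.008, 0, -1.194, -0.259], TCP at [139.897, 609.121, 231.312] pointing down, gripper open.
Joint ranges: [-3.14, 3.14], [-1.21, 2.06], [-1.07, 1.41], [-3.16, 2.05], [-2.99, -0.16], [-3.1, 3.1]. Speed limits (rad/s): [2.79, 2.79, 3.14, 3.14, 3.14, 3.14].

## Interface

Orientations are given as a unit quaternion [x, y, z, w].
In Python, from bench import arm gives the robot as it stands.
- The arm moves only by the tool send_rows, never from a script. Its arguments are lists of equal length, an entry for each row: "translation": the shift along the tool's x, y, z in mm, a list of three; "dr": the turn, a rotation vector about the tool's x, y, z in degrees, a list of three; "grip": the finger opening in mm, from 0 to 85.4. In form: {"translation": [[dx, dy, dz], ...], "dr": [[ax, ay, az], ...], "grip": [grip, ...]}. A call has exactly 5 rows; each row shifts and turns the commanded pose from where the row before left it, along the tool's axes as they then stand; what a row does not reach is not made up. A row lasts 1/8 s, in which the tool goes at most 62.5 mm and 10.7 degrees, less where a joint would pass 70% of its speed; a pose out of reach is approached as far as the arm can. A call with a gripper value outside its range is refused whole. The fingers move at their own pace and stop on an object; the grip force is fixed at half the most. Time passes only in rows, so rows that do not move let the fingers close, or fill a call up. It gives the time, the measured TCP pose, the force and the opening at its end, in the units of the state.
- arm.read_state(): the state, without advancing time (a new reading comes with each control period).
- arm.get_image(name): name is "side" or "top" or "wrist"; returns the picture (384x512x3 uint8, red, green, blue); there is no depth.
- arm.camera_info(name): a dict with "fx", "fy", "cx", "cy" (pixels), "D" ([k1, k2, p1, p2, k3] as OpenCV has them; the pictures are not rectified), "cam_to_world" (4x4, takes a point from camera to world coordinates). Camera axes: x right, y down, z forward; pixel columns grow to the right and rows downward; lengths in mm; the calibration is good to about 2 mm. A picture is of the moment at which its call begins: read the wrist's pose just before it. camera_info takes no time and is no camera call; for the wrist camera it gives the pose at the moment of the call.
- arm.job_done(): hands the job in, once; it reports no verdict.
Trained networks look in the newest picture that a camera, given by its name, has taken for a name from the list of things; names that differ only in an ending like _2 or _b are one class to them, and where a whole thing is asked for, a point or a joint stands for the part that bears it (a point fixed in the world has none). Each returns a list of dicts, best first, with "confidence" (0 to 1); they miss things now and then, are a little off and sometimes report something else, mostly with a low value. They report only what shows in the picture. A call takes as long as a camera call.
- arm.search_frame(thing, camera): "xyz" ([x, y, z] in mm, in world coordinates, good to about 4 mm: the middle of the surface that is visible of it).
- arm.place_of(thing, camera): "xyz" ([x, y, z] in mm, in world coordinates, good to about 4 mm: a listed point, or the origin of a listed thing).
The state is a dict: "clock": time; "joints": joint angles; "joint_vel": joint speeds; "joint_efforts": joint torques, N m; "position": TCP position; "ee_rot": TCP orientation; "contact_force": force on the tool from outside, world axes, zero at the start; "wrist_torque": the same for the moment, N m; "gripper_width": finger opening in mm.
Only numpy, scipy, OpenCV 4.12 (cv2) and the standard library are available. Lean on these libraries where they do the work, as an engineer would, in place of code of your own. Each camera call takes 0.05 s, during which the arm holds its last target.

## Task

One of the four keys on the black switch box has been left latched down, so an outlet is still on. With a fingertip, tap all four keys lightly, one after the other along the row, beginning next to the round dial, to feel which one is latched; after that press the latched key right down and let it spring back, so that all four stand up alike. Do not push in any other key, pick nothing up, and leave the things on the bench where they are.

Things in the scene. Friction and masses are not known exactly. Their poses are not given: they have to be found in the camera images.
- switch_box: black bench switch box, screwed down: 160 mm deep (x), 256 mm wide (y), flat deck 60 mm above the bench. Four identical grey push keys in a row along y on the front half of the deck; in line with them at the +y end a round black dial, 34 mm across, 20 mm tall, at (-30, 92) mm in the box's frame. Origin: centre of its underside, on the bench; z up, front towards -x
- key_1: key 1 of 4, next to the dial: grey cap, 26 mm along the box's x, 18 mm along y. Origin: centre of its top face (moves with it), at (-30, 36) mm in the box's frame. Keys are 36 mm apart. An up key's top is 70 mm above the bench; it goes straight down, at most 6.5 mm. Exactly one key starts latched, which one differs
- key_2: key 2 of 4, second from the dial: grey cap, 26 mm along the box's x, 18 mm along y. Origin: centre of its top face (moves with it), at (-30, 0) mm in the box's frame. All keys have a push-push latch: pressed right down (past about 6 mm) and let go, an up key stays latched, and a latched key comes back up
- key_3: key 3 of 4, third from the dial: grey cap, 26 mm along the box's x, 18 mm along y. Origin: centre of its top face (moves with it), at (-30, -36) mm in the box's frame. For all keys: latched, the top is 66.5 mm above the bench, 3.5 mm lower than up, and firm to a light tap (below 2.6 N)
- key_4: key 4 of 4, farthest from the dial: grey cap, 26 mm along the box's x, 18 mm along y. Origin: centre of its top face (moves with it), at (-30, -72) mm in the box's frame. For all keys: an up key gives from 1.6 N on and takes 2.7 N at 4 mm; right down takes about 4 N, then comes a hard stop
- loupe: aluminium watchmaker's eyeglass (loupe), a stubby cone 35 mm across and 28 mm tall, standing on the rear part of the switch box's deck. Origin: centre of its underside
- movement_holder: round aluminium movement holder with a brass movement in it, 52 mm across, 15 mm tall, on the bench on the robot's side of the box. Origin: centre of its underside
- dust_dish: round white dish with a clear cover and a small knob, 64 mm across, 30 mm tall, on the bench on the robot's side of the box. Origin: centre of its underside
- blower: black rubber dust blower standing upright, 58 mm across, 100 mm tall, beside the end of the box away from the dial. Origin: centre of its underside
- screwdriver: small brass screwdriver lying on the bench on the robot's side of the box, 110 mm long. Origin: centre of its underside
- tweezers: steel tweezers lying on the bench on the robot's side of the box, 135 mm long, 7 mm tall. Origin: centre of its underside
- watch_head: steel wristwatch without strap, 40 mm across, 12 mm tall, lying beside the dial end of the box. Origin: centre of its underside

How it is judged:
By the outcome, as a careful person would: the job done as asked, in the order asked, and still so for the second after the job is handed in, with the robot touching nothing.
It also fails if it takes over 42 s, if anything falls off the work surface, if the arm or the gripper's body presses on something with over 40 N, if the wrist force passes 120 N, or if a joint passes its speed limit or range.

## Working session

There is one attempt and no reset: what is moved stays moved. The work goes in short steps, Python scripts to look and compute and a tool call to move; the robot and the scene stay as the last step left them, time stands still between calls to the robot, and variables do not carry over. Pictures are saved under pics/ and viewed, and the job is handed in when it is done.

Besides the shell and the picture viewer there is one more tool, called after "Emit:" as name(argument=value, ...) on one line, values as JSON. send_rows: Moves the arm, as the interface text tells. Its arguments: {"type":"object","properties":{"translation":{"type":"array"},"dr":{"type":"array"},"grip":{"type":"array"}},"required":["translation","dr","grip"]}

```bash
ls; mkdir -p pics; python3 - <<'E'
from bench import arm
import cv2,numpy as np
s=arm.read_state();print(s)
for n in ["top","side"]:
    im=arm.get_image(n);cv2.imwrite(f"pics/{n}0.png",im[:,:,::-1])
    i=arm.camera_info(n);print(n,i)
    for t in ["switch_box","key_1"]:
        print(t,[(np.round(d["xyz"],1).tolist(),round(d["confidence"],2)) for d in arm.place_of(t,n)])
E
```

```text
pics
{'clock': 0.0, 'joints': array([ 1.60357823e+00,  3.85561974e-01,  6.62666879e-03, -4.86049120e-04,
       -1.19398126e+00, -2.58626010e-01]), 'joint_vel': array([-6.49263868e-06, -1.35041282e-03, -1.37028496e-03,  4.47432830e-04,
       -5.32750879e-04, -1.49210625e-03]), 'joint_efforts': array([-2.05666447e-04, -3.92290235e+01,  1.88403118e+01,  4.18633953e+00,
       -4.72061976e-03, -3.25385457e-06]), 'position': array([139.79391907, 608.57358905, 230.22055326]), 'ee_rot': array([ 9.93620386e-01, -1.12771248e-01, -6.95685173e-05,  1.08167985e-03]), 'contact_force': array([ 0.69924733, -0.93075305,  0.50120151]), 'wrist_torque': array([-0.06219149,  0.01376894,  0.02596397]), 'gripper_width': 85.52655591433412}
top {'fx': 425.9592309463218, 'fy': 425.9592309463218, 'cx': 256.6967770777073, 'cy': 190.2148233195744, 'D': array([-0.04604197,  0.        ,  0.        ,  0.        ,  0.        ]), 'cam_to_world': array([[-1.25363104e-02, -9.90433312e-01,  1.37421596e-01,
         3.71602004e+02],
       [-9.99811160e-01,  1.44568455e-02,  1.29863012e-02,
         4.58265565e+01],
 
[... 378 characters left out ...]
 366.2888787323539, 'fy': 366.2888787323539, 'cx': 255.51400264786355, 'cy': 192.73943746567844, 'D': array([-0.06950013,  0.        ,  0.        ,  0.        ,  0.        ]), 'cam_to_world': array([[-9.97503493e-01, -5.86097767e-02,  3.93913068e-02,
         4.96388425e+02],
       [-6.95330492e-02,  7.17816963e-01, -6.92751011e-01,
         5.74367237e+02],
       [ 1.23262338e-02, -6.93760551e-01, -7.20100244e-01,
         6.29937845e+02],
       [ 0.00000000e+00,  0.00000000e+00,  0.00000000e+00,
         1.00000000e+00]])}
switch_box [([555.7, 122.3, 0.1], 0.76)]
key_1 [([539.9, 166.4, 73.3], 0.67), ([525.1, 135.0, 64.8], 0.65), ([499.2, 68.1, 68.8], 0.59), ([514.0, 103.3, 70.9], 0.47)]
```

View pics/top0.png

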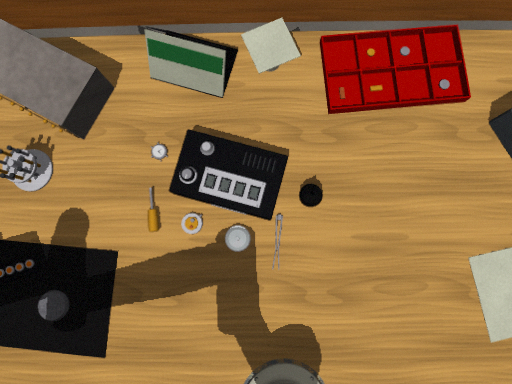

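View pics/side0.png

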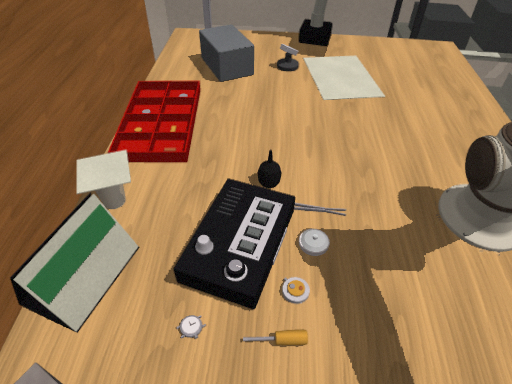

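The keys run from top-image pixel (210,182) by the dial to (257,192). The box is yawed by about -15°, and nothing crowds the key row. Next I'll fit the box pose and check it by projecting it back into both images.

```bash
cat > h.py <<'E'
from bench import arm
import cv2,numpy as np
from scipy.optimize import least_squares
def proj(P,i):
    T=np.linalg.inv(i["cam_to_world"]);K=np.array([[i["fx"],0,i["cx"]],[0,i["fy"],i["cy"]],[0,0,1]])
    return cv2.projectPoints(np.asarray(P,float).reshape(-1,1,3),cv2.Rodrigues(T[:3,:3])[0],T[:3,3],K,i["D"])[0].reshape(-1,2)
def box2w(p,B):
    c,s=np.cos(p[2]),np.sin(p[2]);B=np.asarray(B,float)
    return np.c_[p[0]+c*B[:,0]-s*B[:,1],p[1]+s*B[:,0]+c*B[:,1],B[:,2]]
KEYS=np.array([[-30,y,70] for y in (36,0,-36,-72)],float)
E
python3 - <<'E'
from h import *
obs=np.array([[530.4,168.4],[523.1,130.5],[514.6,100.7],[504.8,64.7],[539.9,166.4],[525.1,135],[514,103.3],[499.2,68.1]])
f=lambda p:np.r_[(np.tile(box2w(p,KEYS)[:,:2],(2,1))-obs).ravel(),(np.array([555.5,124.3])-p[:2])]
r=least_squares(f,[555,124,-.26]);print(r.x,np.degrees(r.x[2]));print(r.fun.round(1))
p=r.x;np.save("p.npy",p)
cor=[[x,y,60] for x,y in((-80,-128),(80,-128),(80,128),(-80,128))]
cb=[[-30+a,k+b,70] for k in(36,0,-36,-72) for a,b in((-13,-9),(13,-9),(13,9),(-13,9))]
for n,(x0,y0,x1,y1),z in (("top",(150,110,310,230),5),("side",(165,170,325,310),4)):
    im=cv2.imread(f"pics/{n}0.png");i=arm.camera_info(n)
    c=cv2.resize(im[y0:y1,x0:x1],None,fx=z,fy=z,interpolation=cv2.INTER_CUBIC)
    for pts,col in((cor,(0,255,255)),)+tuple((cb[4*k:4*k+4],(0,0,255)) for k in range(4)):
        q=((proj(box2w(p,pts),i)-[x0,y0]+.5)*z).astype(int);cv2.polylines(c,[q],True,col,1)
    cv2.imwrite(f"pics/{n}_fit.png",c)
E
```

```text
[ 5.53294362e+02  1.24764727e+02 -3.18943094e-01] -18.274093216752043
[ 5.7 -0.   1.7  3.7 -1.1 -0.7 -2.6  1.1 -3.8  2.  -0.3 -0.8 -0.5 -3.3
  3.  -2.3  2.2 -0.5]
```

View pics/top_fit.png

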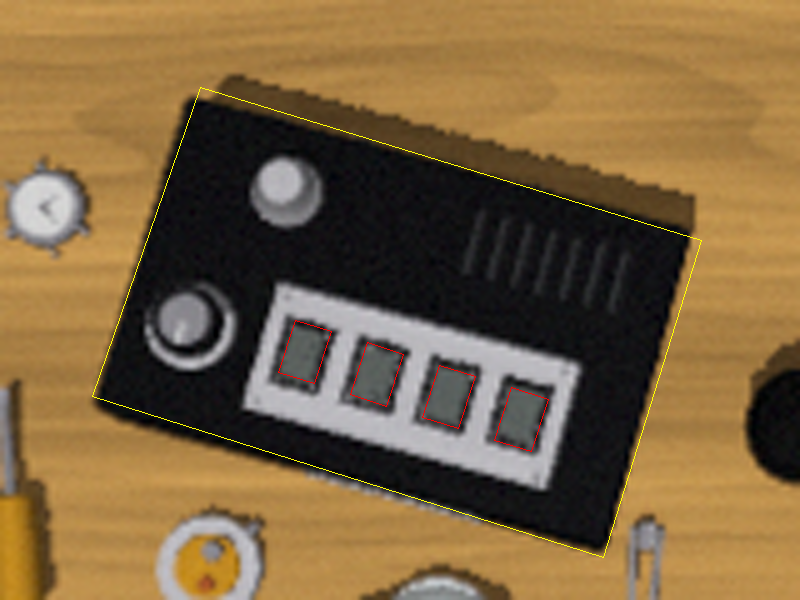

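View pics/side_fit.png

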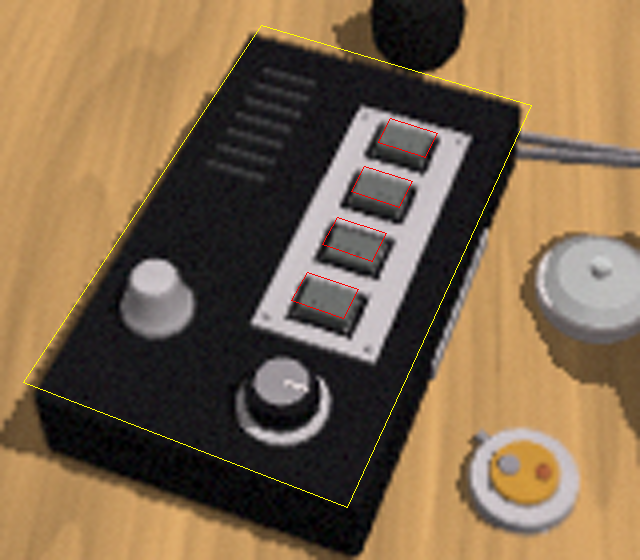

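The top view is close (caps at (304,353)…(520,418) in the crop), but the yaw is a little too steep. In the side view the fit sits about 3 px too far up. I'll refine it from the pixels.

```bash
python3 - <<'E'
from h import *
cor=[[80,128,60],[80,-128,60],[-80,-128,60],[-80,128,60]]
T=(np.array([[304,353],[377,374],[450,397],[520,418],[187,98],[692,234],[605,553],[95,400]])/5+[150,110]-.5)
S=(np.array([[330,298],[360,245],[385,193],[408,144]])/4+[165,170]-.5)
Tm=np.r_[KEYS,cor]
it,is_=arm.camera_info("top"),arm.camera_info("side")
ft=lambda p:(proj(box2w(p,Tm),it)-T).ravel()
fs=lambda p:(proj(box2w(p,KEYS),is_)-S).ravel()
for nm,f in(("top",ft),("side",fs),("both",lambda p:np.r_[ft(p),fs(p)])):
    r=least_squares(f,np.load("p.npy"),loss="soft_l1");print(nm,r.x.round(3),np.degrees(r.x[2]).round(2),f(r.x).round(1))
    print(box2w(r.x,KEYS).round(1).tolist())
np.save("p2.npy",r.x)
E
```

```text
top [ 5.53117e+02  1.26349e+02 -2.92000e-01] -16.73 [-0.3  0.4 -0.4  0.3 -0.4 -0.2  0.2 -0.3  0.7 -0.9  0.9 -0.2  0.2 -0.1
 -0.7  1.1]
[[534.7, 169.5, 70.0], [524.4, 135.0, 70.0], [514.0, 100.5, 70.0], [503.7, 66.0, 70.0]]
side [ 5.51289e+02  1.28591e+02 -3.02000e-01] -17.28 [ 0.1  0.9 -0.4 -0.  -0.1 -0.3  0.4 -0.5]
[[533.3, 171.9, 70.0], [522.6, 137.5, 70.0], [512.0, 103.1, 70.0], [501.3, 68.7, 70.0]]
both [ 5.52282e+02  1.27074e+02 -2.91000e-01] -16.7 [-0.6  0.7 -0.7  0.6 -0.7  0.1 -0.1  0.1  0.4 -0.5  0.6  0.2 -0.1  0.2
 -1.   1.5 -0.1  0.1 -0.8 -0.8 -0.6 -1.1 -0.3 -1.3]
[[533.9, 170.2, 70.0], [523.5, 135.7, 70.0], [513.2, 101.2, 70.0], [502.9, 66.7, 70.0]]
```

Emit:
send_rows(translation=[[48, 34, 0], [48, 34, 0], [48, 34, 0], [48, 34, 0], [48, 34, 0]], dr=[[0, 0, 0], [0, 0, 0], [0, 0, 0], [0, 0, 0], [0, 0, 0]], grip=[0, 0, 0, 0, 0])

```text
clock: 0.92
position: [336.7, 388.2, 231.6]
ee_rot: [0.994, -0.112, 0.0, -0.0]
contact_force: [0.4, 1.0, 0.1]
gripper_width: 0.1
```

Emit:
send_rows(translation=[[48, 34, 0], [48, 34, 0], [48, 34, 0], [48, 34, 0], [48, 34, 0]], dr=[[0, 0, 0], [0, 0, 0], [0, 0, 0], [0, 0, 0], [0, 0, 3.8]], grip=[0, 0, 0, 0, 0])

```text
clock: 1.55
position: [532.7, 168.8, 231.5]
ee_rot: [0.989, -0.146, 0.0, -0.0]
contact_force: [1.3, 1.0, -0.1]
gripper_width: -0.3
```

Emit:
send_rows(translation=[[0, 0, 40], [0, 0, 40], [0, 0, 20], [0, 0, 0], [0, 0, 0]], dr=[[0, 0, 0], [0, 0, 0], [0, 0, 0], [0, 0, 0], [0, 0, 0]], grip=[0, 0, 0, 0, 0])

```text
clock: 2.17
position: [532.3, 170.7, 132.4]
ee_rot: [0.989, -0.145, 0.001, -0.0]
contact_force: [-0.4, -0.1, -1.2]
gripper_width: -0.0
```

```bash
cat > look.py <<'E'
import sys
from h import *
from scipy.spatial.transform import Rotation as R
p=np.load("p2.npy")
def st(): 
    s=arm.read_state();Rm=R.from_quat(s["ee_rot"])
    print("clk",round(s["clock"],2),"pos",s["position"].round(2),"F",s["contact_force"].round(2),"grip",round(s["gripper_width"],1),"yaw",round(np.degrees(np.arctan2(*Rm.as_matrix()[[1,0],0])),2),"tilt",Rm.as_matrix()[:,2].round(3))
    return s,Rm
E
python3 - <<'E'
from look import *
s,Rm=st()
for k,w in enumerate(box2w(p,KEYS)): print(k+1,Rm.inv().apply(w-s["position"]).round(1))
i=arm.camera_info("wrist");im=arm.get_image("wrist")[:,:,::-1].copy()
cv2.imwrite("pics/w1.png",im)
c=im.copy()
cb=[[-30+a,k+b,70] for k in(36,0,-36,-72) for a,b in((-13,-9),(13,-9),(13,9),(-13,9))]
for k in range(4): cv2.polylines(c,[proj(box2w(p,cb[4*k:4*k+4]),i).astype(int)],True,(0,0,255),1)
cv2.imwrite("pics/w1f.png",c)
print([arm.read_state()["contact_force"].round(2).tolist()])
E
```

```text
clk 2.17 pos [532.33 170.7  132.4 ] F [-0.44 -0.09 -1.23] grip -0.0 yaw -16.71 tilt [ 0.002  0.001 -1.   ]
1 [ 1.5  0.1 62.4]
2 [ 1.6 36.1 62.4]
3 [ 1.6 72.1 62.3]
4 [  1.6 108.1  62.3]
[[0.23, -0.59, -0.02]]
```

View pics/w1f.png

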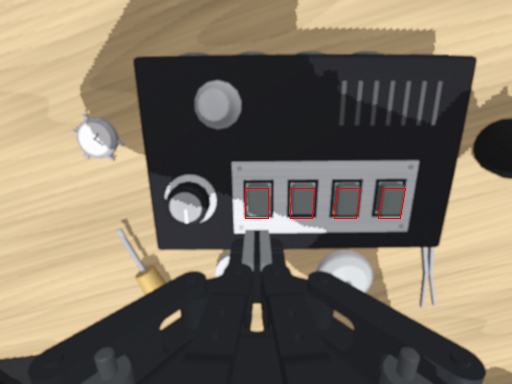

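The wrist view has the projected caps within about 1 px of the real ones, with the fingers aimed at key 1. I'll go closer and measure the noise.

Emit:
send_rows(translation=[[1.5, 0, 30], [0, 0, 20], [0, 0, 6], [0, 0, 0], [0, 0, 0]], dr=[[0, 0, 0], [0, 0, 0], [0, 0, 0], [0, 0, 0], [0, 0, 0]], grip=[0, 0, 0, 0, 0])

```text
clock: 2.85
position: [533.8, 170.4, 76.6]
ee_rot: [0.989, -0.145, 0.001, -0.001]
contact_force: [0.5, 0.7, 0.1]
gripper_width: 0.0
```

```bash
cat > avg.py <<'E'
import sys
from look import *
n=int(sys.argv[1]);P=[];F=[]
for k in range(n):
    s=arm.read_state();P.append(s["position"]);F.append(s["contact_force"])
    im=arm.get_image("wrist")
s=arm.read_state();P.append(s["position"]);F.append(s["contact_force"])
P=np.array(P);F=np.array(F);print("clk",round(s["clock"],2),"P",P.mean(0).round(2),"sd",P.std(0).round(2),"F",F.mean(0).round(2),"sd",F.std(0).round(2))
Rm=R.from_quat(s["ee_rot"])
for k,w in enumerate(box2w(p,KEYS)): print(k+1,Rm.inv().apply(w-P.mean(0)).round(1),end=" ")
cv2.imwrite("pics/last.png",im[:,:,::-1])
E
python3 avg.py 8
```

```text
clk 3.25 P [533.39 170.09  76.  ] sd [0.25 0.16 0.39] F [-0.26 -0.   -0.2 ] sd [0.42 0.5  0.64]
1 [ 0.5 -0.2  6. ] 2 [ 0.5 35.8  6. ] 3 [ 0.5 71.8  6. ] 4 [  0.5 107.8   6. ]
```

View pics/last.png

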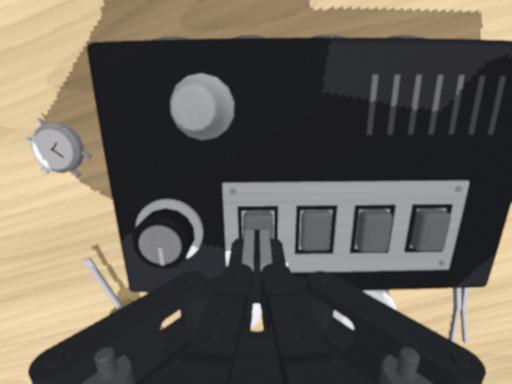

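Emit:
send_rows(translation=[[0, 0, 4], [0, 0, 2], [0, 0, 1.5], [0, 0, 0.5], [0, 0, 0]], dr=[[0, 0, 0], [0, 0, 0], [0, 0, 0], [0, 0, 0], [0, 0, 0]], grip=[0, 0, 0, 0, 0])

```text
clock: 3.88
position: [532.9, 169.8, 67.4]
ee_rot: [0.989, -0.146, -0.0, 0.0]
contact_force: [-1.6, -0.1, 3.5]
gripper_width: -0.4
```

```bash
python3 avg.py 8
```

```text
clk 4.28 P [532.9  169.79  67.35] sd [0.01 0.01 0.03] F [-1.55  0.12  2.31] sd [0.28 0.36 0.49]
1 [ 0.8 -0.7 -2.6] 2 [ 0.9 35.3 -2.6] 3 [ 0.9 71.3 -2.6] 4 [  0.9 107.3  -2.6]
```

Key 1 reads 2.3 N at z = 67.35, which matches an up key pushed in 2.6 mm. On to key 2.

Emit:
send_rows(translation=[[0, 0, -8], [0.5, 18, 0], [0, 17.5, 0], [0, 0, 0], [0, 0, 0]], dr=[[0, 0, 0], [0, 0, 0], [0, 0, 0], [0, 0, 0], [0, 0, 0]], grip=[0, 0, 0, 0, 0])

```text
clock: 4.9
position: [523.5, 135.4, 75.4]
ee_rot: [0.989, -0.146, 0.0, -0.0]
contact_force: [-0.0, 0.7, -0.1]
gripper_width: 0.0
```

Emit:
send_rows(translation=[[0, 0, 4], [0, 0, 2], [0, 0, 1.5], [0, 0, 0.5], [0, 0, 0]], dr=[[0, 0, 0], [0, 0, 0], [0, 0, 0], [0, 0, 0], [0, 0, 0]], grip=[0, 0, 0, 0, 0])

```text
clock: 5.52
position: [523.3, 135.8, 67.3]
ee_rot: [0.989, -0.145, -0.0, 0.0]
contact_force: [0.3, -0.1, -0.7]
gripper_width: 0.1
```

```bash
python3 avg.py 8
```

```text
clk 5.92 P [523.32 135.74  67.36] sd [0.02 0.03 0.04] F [ 0.03 -0.16 -0.04] sd [0.36 0.65 0.51]
1 [  0.2 -36.   -2.6] 2 [ 0.2 -0.  -2.6] 3 [ 0.3 36.  -2.6] 4 [ 0.3 72.  -2.6]
```

There's no force on key 2 at 67.36, so it is probably the latched one. It still has to be felt, so I'll ease down to about 66.5.

Emit:
send_rows(translation=[[0, 0, 0.4], [0, 0, 0.3], [0, 0, 0.2], [0, 0, 0], [0, 0, 0]], dr=[[0, 0, 0], [0, 0, 0], [0, 0, 0], [0, 0, 0], [0, 0, 0]], grip=[0, 0, 0, 0, 0])

```text
clock: 6.55
position: [523.3, 135.7, 66.5]
ee_rot: [0.989, -0.146, 0.0, 0.0]
contact_force: [-0.8, 0.5, 0.8]
gripper_width: 0.1
```

```bash
python3 avg.py 4
```

```text
clk 6.75 P [523.28 135.71  66.47] sd [0.01 0.01 0.02] F [-0.78  0.04  1.59] sd [0.4  0.26 0.42]
1 [  0.2 -36.1  -3.5] 2 [ 0.3 -0.1 -3.5] 3 [ 0.3 35.9 -3.5] 4 [ 0.3 71.9 -3.5]
```

Contact comes at 66.5 with 1.6 N and the key is firm, so key 2 is latched. Keys 3 and 4 still need their taps.

Emit:
send_rows(translation=[[0, 0, -9], [0.2, 18, 0], [0, 18, 0], [0, 0, 0], [0, 0, 0]], dr=[[0, 0, 0], [0, 0, 0], [0, 0, 0], [0, 0, 0], [0, 0, 0]], grip=[0, 0, 0, 0, 0])

```text
clock: 7.38
position: [513.2, 100.8, 75.5]
ee_rot: [0.989, -0.146, 0.0, -0.0]
contact_force: [-0.3, 0.7, 0.1]
gripper_width: 0.0
```

Emit:
send_rows(translation=[[0, 0, 4], [0, 0, 2], [0, 0, 1.5], [0, 0, 0.5], [0, 0, 0]], dr=[[0, 0, 0], [0, 0, 0], [0, 0, 0], [0, 0, 0], [0, 0, 0]], grip=[0, 0, 0, 0, 0])

```text
clock: 8.0
position: [513.2, 101.4, 67.5]
ee_rot: [0.989, -0.145, 0.0, -0.0]
contact_force: [-1.1, 0.9, 2.3]
gripper_width: -0.1
```

```bash
python3 avg.py 6
```

```text
clk 8.3 P [513.14 101.36  67.52] sd [0.02 0.02 0.01] F [-1.59  1.53  2.7 ] sd [0.4  0.59 0.58]
1 [  0.1 -71.9  -2.5] 2 [  0.1 -35.9  -2.5] 3 [ 0.1  0.1 -2.5] 4 [ 0.1 36.1 -2.5]
```

Emit:
send_rows(translation=[[0, 0, -8], [0.2, 18, 0], [0, 18, 0], [0, 0, 0], [0, 0, 0]], dr=[[0, 0, 0], [0, 0, 0], [0, 0, 0], [0, 0, 0], [0, 0, 0]], grip=[0, 0, 0, 0, 0])

```text
clock: 8.93
position: [503.0, 66.1, 75.4]
ee_rot: [0.989, -0.146, 0.0, 0.0]
contact_force: [0.0, 0.1, -0.9]
gripper_width: -0.0
```

Emit:
send_rows(translation=[[0, 0, 4], [0, 0, 2], [0, 0, 1.5], [0, 0, 0.5], [0, 0, 0]], dr=[[0, 0, 0], [0, 0, 0], [0, 0, 0], [0, 0, 0], [0, 0, 0]], grip=[0, 0, 0, 0, 0])

```text
clock: 9.55
position: [502.9, 66.8, 67.5]
ee_rot: [0.989, -0.145, 0.0, -0.0]
contact_force: [-0.5, 0.6, 1.8]
gripper_width: -0.2
```

```bash
python3 avg.py 6
```

```text
clk 9.85 P [502.93  66.79  67.5 ] sd [0.01 0.02 0.01] F [-1.16  0.95  2.31] sd [0.37 0.45 0.3 ]
1 [-1.000e-01 -1.079e+02 -2.500e+00] 2 [ -0.1 -71.9  -2.5] 3 [ -0.1 -35.9  -2.5] 4 [-0.1  0.1 -2.5]
```

Keys 1, 3 and 4 are up, with forces of 2.3–2.7 N. I'll go back to key 2 and press it right down.

Emit:
send_rows(translation=[[0, 0, -8], [0, -24, 0], [0, -24, 0], [0, -24, 0], [0, 0, 0]], dr=[[0, 0, 0], [0, 0, 0], [0, 0, 0], [0, 0, 0], [0, 0, 0]], grip=[0, 0, 0, 0, 0])

```text
clock: 10.48
position: [524.5, 138.1, 75.1]
ee_rot: [0.99, -0.144, 0.0, -0.0]
contact_force: [-0.3, -0.5, 0.1]
gripper_width: -0.3
```

Emit:
send_rows(translation=[[0, 0, 5], [0, 0, 3], [0, 0, 2], [0, 0, 1.5], [0, 0, 0]], dr=[[0, 0, 0], [0, 0, 0], [0, 0, 0], [0, 0, 0], [0, 0, 0]], grip=[0, 0, 0, 0, 0])

```text
clock: 11.1
position: [523.1, 135.1, 64.0]
ee_rot: [0.989, -0.146, -0.0, 0.0]
contact_force: [-1.8, -0.1, 3.5]
gripper_width: 0.0
```

```bash
python3 avg.py 2
```

```text
clk 11.2 P [523.13 135.11  63.97] sd [0.   0.02 0.01] F [-2.58 -0.58  3.57] sd [0.78 0.35 0.15]
1 [  0.2 -36.7  -6.1] 2 [ 0.2 -0.7 -6. ] 3 [ 0.3 35.3 -6. ] 4 [ 0.3 71.3 -6. ]
```

At 63.97 the key is just past the threshold, so I'll go to the stop with a small margin.

Emit:
send_rows(translation=[[0, 0, 0.4], [0, 0, 0.3], [0, 0, 0], [0, 0, 0], [0, 0, 0]], dr=[[0, 0, 0], [0, 0, 0], [0, 0, 0], [0, 0, 0], [0, 0, 0]], grip=[0, 0, 0, 0, 0])

```text
clock: 11.82
position: [523.8, 135.5, 63.2]
ee_rot: [0.989, -0.146, 0.0, 0.0]
contact_force: [-2.2, -1.7, 3.6]
gripper_width: -0.4
```

```bash
python3 avg.py 2
```

```text
clk 11.93 P [523.76 135.52  63.23] sd [0.02 0.01 0.01] F [-2.37 -1.94  3.94] sd [0.39 0.35 0.24]
1 [ -0.3 -36.1  -6.8] 2 [-0.3 -0.1 -6.8] 3 [-0.2 35.9 -6.8] 4 [-0.2 71.9 -6.8]
```

It reads 3.9 N at 63.2, so it is right down. I'll release it straight up and back off to look.

Emit:
send_rows(translation=[[0, 0, -4], [0, 0, -10], [0, 0, -30], [0, 0, -30], [0, 0, 0]], dr=[[0, 0, 0], [0, 0, 0], [0, 0, 0], [0, 0, 0], [0, 0, 0]], grip=[0, 0, 0, 0, 0])

```text
clock: 12.55
position: [525.9, 137.1, 140.5]
ee_rot: [0.989, -0.145, 0.003, -0.003]
contact_force: [-0.7, -0.4, -0.3]
gripper_width: -0.1
```

Emit:
send_rows(translation=[[-25, 0, 0], [-25, 0, 0], [-10, 0, 0], [0, 0, 0], [0, 0, 0]], dr=[[0, 0, 0], [0, 0, 0], [0, 0, 0], [0, 0, 0], [0, 0, 0]], grip=[0, 0, 0, 0, 0])

```text
clock: 13.18
position: [467.0, 153.1, 137.3]
ee_rot: [0.989, -0.146, 0.0, -0.0]
contact_force: [-0.2, 0.1, -0.2]
gripper_width: 0.1
```

```bash
python3 - <<'E'
from look import *
st()
w=arm.get_image("wrist")[:,:,::-1];s=arm.get_image("side")[:,:,::-1]
cv2.imwrite("pics/w2.png",w)
o=cv2.imread("pics/side0.png")
cr=lambda a:cv2.resize(a[180:270,210:305],None,fx=4,fy=4,interpolation=cv2.INTER_CUBIC)
cv2.imwrite("pics/s_cmp.png",np.hstack([cr(o),cr(s)]))
E
```

```text
clk 13.18 pos [466.97 153.07 137.25] F [-0.18  0.08 -0.23] grip 0.1 yaw -16.74 tilt [ 0.001  0.    -1.   ]
```

View pics/w2.png

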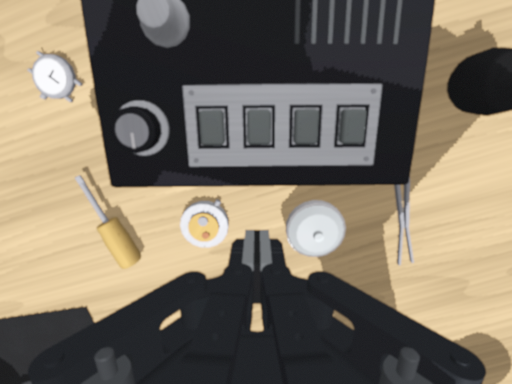

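View pics/s_cmp.png

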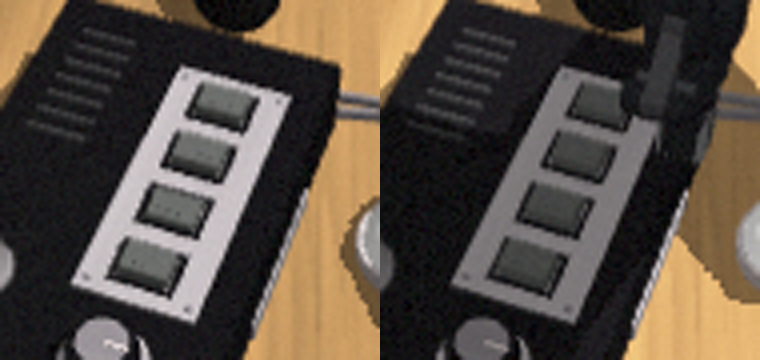

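The side view, with the arm's shadow over the panel, doesn't settle it. I'll zoom in on the wrist picture and compare cap positions with predictions for 70 and 66.5 mm.

```bash
python3 - <<'E'
from look import *
i=arm.camera_info("wrist");im=cv2.imread("pics/w2.png")
for z in(70,66.5):
    K=KEYS.copy();K[:,2]=z;print(z,proj(box2w(p,K),i).round(1).tolist())
print("cam",i["cam_to_world"][:3,3].round(0))
x0,y0=180,80
c=cv2.resize(im[y0:170,x0:385],None,fx=3.9,fy=3.9,interpolation=cv2.INTER_CUBIC)
cv2.imwrite("pics/w2z.png",cv2.convertScaleAbs(c,alpha=1.8))
E
```

```text
70 [[208.8, 129.2], [256.9, 129.1], [305.1, 129.1], [352.9, 129.3]]
66.5 [[209.6, 128.8], [256.9, 128.6], [304.3, 128.7], [351.4, 128.8]]
cam [542. 131. 278.]
```

View pics/w2z.png

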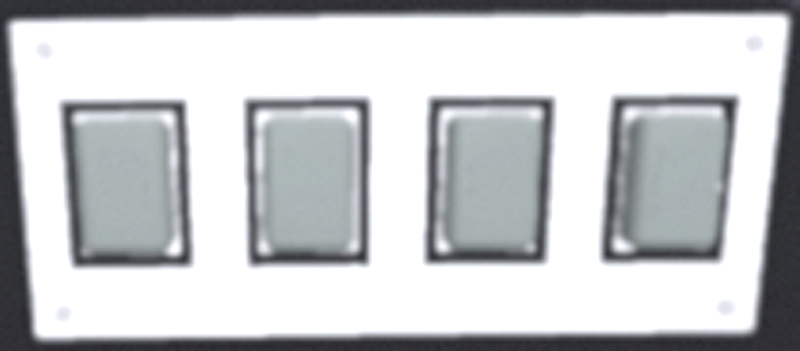

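The camera is nearly overhead there, so there's too little parallax. I'll shift sideways for an oblique view.

Emit:
send_rows(translation=[[0, -40, -15], [0, -40, -10], [0, -40, 0], [0, 0, 0], [0, 0, 0]], dr=[[8, 0, 0], [8, 0, 0], [8, 0, 0], [0, 0, 0], [0, 0, 0]], grip=[0, 0, 0, 0, 0])

```text
clock: 13.9
position: [499.5, 263.5, 177.9]
ee_rot: [0.968, -0.143, 0.03, -0.204]
contact_force: [-0.4, -0.7, -0.1]
gripper_width: -0.1
```

```bash
python3 - <<'E'
from look import *
st();i=arm.camera_info("wrist");im=arm.get_image("wrist")[:,:,::-1].copy();cv2.imwrite("pics/w3.png",im)
for z in(70,66.5):
    K=KEYS.copy();K[:,2]=z;q=proj(box2w(p,K),i);print(z,q.round(1).tolist(),np.diff(q,axis=0).round(1).tolist())
print(i["cam_to_world"][:3,3].round(0))
E
```

```text
clk 13.9 pos [499.51 263.52 177.9 ] F [-0.39 -0.66 -0.14] grip -0.1 yaw -16.74 tilt [ 0.116  0.387 -0.915]
70 [[410.4, 128.9], [466.3, 131.3], [528.2, 134.3], [595.6, 138.1]] [[55.9, 2.4], [61.9, 3.0], [67.5, 3.8]]
66.5 [[410.0, 128.5], [465.0, 130.9], [525.8, 133.8], [592.1, 137.5]] [[55.0, 2.4], [60.8, 2.9], [66.3, 3.7]]
[558. 186. 307.]
```

View pics/w3.png

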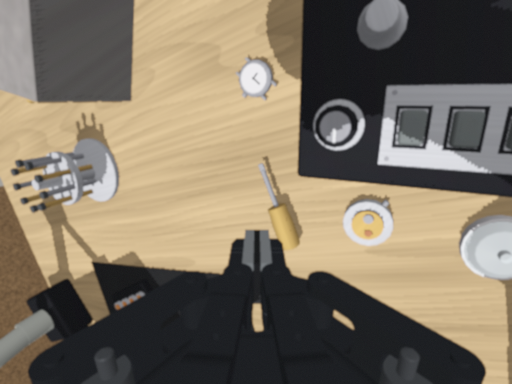

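I tilted it the wrong way, so I'll reverse the tilt to look back at the keys from the dial side.

Emit:
send_rows(translation=[[0, 0, 0], [0, 0, 0], [0, 0, 0], [0, 0, 0], [0, 0, 0]], dr=[[-10, 0, 0], [-10, 0, 0], [-10, 0, 0], [-10, 0, 0], [-10, 0, 0]], grip=[0, 0, 0, 0, 0])

```text
clock: 14.58
position: [499.9, 264.4, 179.2]
ee_rot: [0.963, -0.142, -0.032, 0.226]
contact_force: [-0.9, -0.8, 0.9]
gripper_width: -0.1
```

Emit:
send_rows(translation=[[0, 0, 0], [0, 0, 0], [0, 0, 0], [0, 0, 0], [0, 0, 0]], dr=[[-10, 0, 0], [0, 0, 0], [0, 0, 0], [0, 0, 0], [0, 0, 0]], grip=[0, 0, 0, 0, 0])

```text
clock: 15.2
position: [499.9, 264.1, 180.0]
ee_rot: [0.941, -0.139, -0.044, 0.305]
contact_force: [-0.2, 0.9, -0.1]
gripper_width: 0.2
```

```bash
python3 - <<'E'
from look import *
st();i=arm.camera_info("wrist");im=arm.get_image("wrist")[:,:,::-1].copy();cv2.imwrite("pics/w4.png",im)
for z in(70,66.5):
    K=KEYS.copy();K[:,2]=z;q=proj(box2w(p,K),i);print(z,q.round(1).tolist(),np.diff(q,axis=0).round(1).tolist())
q=q.mean(0);x0,y0=max(0,int(q[0]-85)),max(0,int(q[1]-50))
c=cv2.resize(im[y0:y0+100,x0:x0+170],None,fx=4.6,fy=4.6,interpolation=cv2.INTER_CUBIC);print(x0,y0)
cv2.imwrite("pics/w4z.png",cv2.convertScaleAbs(c,alpha=1.5))
print(i["cam_to_world"][:3,3].round(0))
E
```

```text
clk 15.2 pos [499.92 264.08 179.98] F [-0.15  0.92 -0.1 ] grip 0.2 yaw -16.78 tilt [-0.168 -0.561 -0.81 ]
70 [[257.8, 122.4], [285.2, 121.0], [309.0, 119.9], [329.8, 118.9]] [[27.4, -1.4], [23.8, -1.1], [20.8, -1.0]]
66.5 [[255.8, 122.2], [283.0, 120.8], [306.7, 119.7], [327.5, 118.7]] [[27.3, -1.3], [23.7, -1.1], [20.8, -1.0]]
208 70
[599. 322. 294.]
```

View pics/w4z.png

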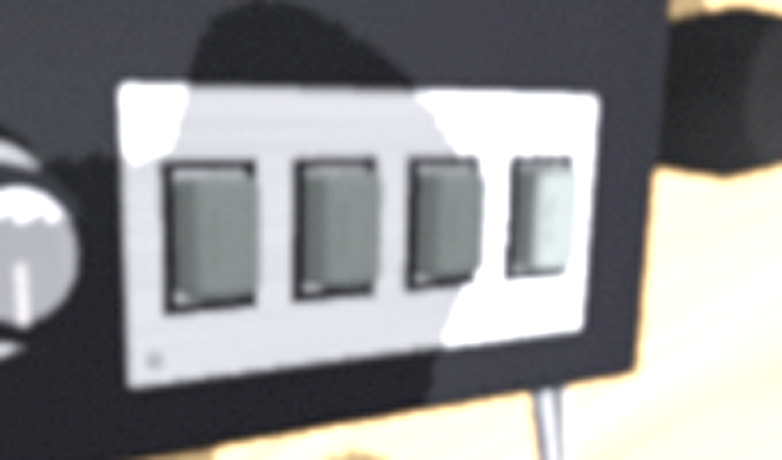

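From the oblique view all four caps look the same. Each one's far edge reaches its bezel edge (crop columns 257, 379, 480 and 572), whereas a latched cap would sit about 10 crop pixels short. The other objects in view haven't moved and the arm is clear, so I'll hand in.

```bash
python3 -c "
from look import *
st();arm.job_done()"
```

```text
clk 15.25 pos [499.89 264.15 179.81] F [0.43 0.14 0.21] grip 0.1 yaw -16.77 tilt [-0.169 -0.561 -0.81 ]
the job is handed in; nothing more can be done
```

Key 2 was the latched one. I pressed it right down and let it go, and all four keys now stand up alike. I handed the job in at 15.3 s.

- **Taps:** With the gripper shut, I tapped keys 1 to 4 in order, starting next to the dial. Keys 1, 3 and 4 gave about 2.3–2.7 N when pushed in about 2.5 mm, as an up key should. Key 2 gave nothing at that height and felt firm at 66.5 mm with 1.6 N.
- **Press:** I took key 2 down to 63.2 mm by the arm's reading, about 3.9 N, and then lifted straight off. There was no clear force jump at the hard stop.
- **Last checks:** An oblique wrist picture shows all four caps alike. I did not re-tap key 2 to confirm. The side and overhead pictures were not clear enough to tell. The final force reading was only noise, with the gripper well clear of the bench, and in the pictures nothing else appeared to have moved.

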